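Set the optical attenuator to its third click

TASK

Set the optical attenuator that has the blue lever cap: with a fingertip or the outside of the fingers, push its lever all the way back to the closed end (the red bar), then push it out again, feeling the clicks, and leave it resting in the third click from the closed end (the closed rest itself does not count). Never let it run past the third click, only push it, gently, and never pinch or grip it; leave the yellow lever and the things standing about alone, and finish clear of everything.

Things in the scene. Friction and masses are not known exactly. Their poses are not given: they have to be found in the camera images.
- blue_unit: optical attenuator with the blue lever cap: low aluminium case 80 x 150 x 46 mm (its own x, y, z) fixed to the desk, black top panel with a slot along its y, white scale marks at the six rest places, a red bar across the panel at the closed end (its -y end), short brass fibre ports on the two long sides. Origin: centre of its underside; z up. The case top is flat at 46 mm and free, so a finger has room on it on either side of the lever
- blue_unit_lever (a joint): position of the blue lever along its case's +y, in m: 0 = against the closed end stop (red bar), 0.070 = far stop. It rests in clicks 14 mm apart: closed 0, first click 0.014, second 0.028, third 0.042, fourth 0.056, fifth 0.070. Pushing it out of a rest takes about 7 N, falling to under 2 N half way, where it jumps on by itself into the next rest, ahead of the finger; it stays there
- blue_unit_cap (a point): centre of the blue lever cap, 69 mm above the desk, at x = 0, y = -35 mm + the value of joint blue_unit_lever in the case's frame. The cap is 26 x 18 x 30 mm (across the travel, along the travel, height), flat sides, on a thin steel stem; it stands from 8 to 38 mm above the top of its case, 54 to 84 mm above the desk
- yellow_unit: optical attenuator with the yellow lever cap: low aluminium case 80 x 150 x 46 mm (its own x, y, z) fixed to the desk, black top panel with a slot along its y, white scale marks at the six rest places, a red bar across the panel at the closed end (its -y end), short brass fibre ports on the two long sides. Origin: centre of its underside; z up. The case top is flat at 46 mm and free, so a finger has room on it on either side of the lever
- yellow_unit_lever (a joint): position of the yellow lever along its case's +y, in m: 0 = against the closed end stop (red bar), 0.070 = far stop. It rests in clicks 14 mm apart: closed 0, first click 0.014, second 0.028, third 0.042, fourth 0.056, fifth 0.070. Pushing it out of a rest takes about 7 N, falling to under 2 N half way, where it jumps on by itself into the next rest, ahead of the finger; it stays there. It stands at its second click and stays there
- yellow_unit_cap (a point): centre of the yellow lever cap, 69 mm above the desk, at x = 0, y = -35 mm + the value of joint yellow_unit_lever in the case's frame. The cap is 26 x 18 x 30 mm (across the travel, along the travel, height), flat sides, on a thin steel stem; it stands from 8 to 38 mm above the top of its case, 54 to 84 mm above the desk
- marker: black marker pen lying on the desk near its front edge, 135 x 19 x 19 mm, loose; origin under its middle
- septa_box: small blue box, 55 x 55 x 24 mm, loose; origin at the centre of its underside
- slide_case: flat green plastic case, 34 x 88 x 12 mm, loose; origin at the centre of its underside
- mouse: black computer mouse, 108 x 59 x 38 mm, loose; origin at the centre of its underside
- beaker_s: small clear beaker, 40 mm across, 45 mm high, loose, behind the attenuators; origin at the centre of its underside
- beaker_w: small clear beaker, 37 mm across, 36 mm high, loose, behind the attenuators; origin at the centre of its underside

How it is judged:
By the outcome, as a careful person would: the job done as asked, in the order asked, and still so for the second after the job is handed in, with the robot touching nothing.
It also fails if it takes over 72 s, if anything falls off the work surface, if the arm or the gripper's body presses on something with over 40 N, if the wrist force passes 120 N, or if a joint passes its speed limit or range.

ROBOT

A 6-joint arm with a two-finger parallel gripper is mounted at the origin on a cart in front of the work surface, level with it; the furniture and walls round the work are solid. World frame = base frame: x ahead of the robot, y to its left, z up, the work surface at z = 0. Lengths are in mm, angles in rad, forces in N, time in s.
With the tool pointing down it reaches from about 350 to 850 mm from the base axis. Payload 8.1 kg.
Tool frame: the origin (TCP) lies midway between the tips of the shut fingers; the grasp point (between the pads) lies 19 mm behind it (ctrl.grip_depth is the distance from the TCP to the grasp point, in mm); z points along the fingers, y is the line along which they close (so a half turn about z gives the same grasp; the last joint's range is limited). The gripper opens to 93 mm and grips with 3 to 60 N. Pads are 15 mm wide; open, the fingers measure 128 mm over their backs; the gripper's body (75 mm by 188 mm) begins 65 mm behind the grasp point.
Start: joints at [1.096, 0.13, 1.488, -0, 1.523, -0.085], TCP at [227.981, 555.004, 218.635] pointing down, gripper open.
Joint ranges: [-2.96, 2.96], [-0.89, 2.26], [0.02, 2.5], [-1.34, 4.48], [0, 2.73], [-2.66, 2.66]. Speed limits (rad/s): [2.39, 2.39, 2.79, 3.14, 3.14, 3.14].

INTERFACE

Orientations are given as a unit quaternion [w, x, y, z].
In Python, from rig import ctrl gives the robot as it stands.
- The arm moves only by the tool send_rows, never from a script. Its arguments are lists of equal length, an entry for each row: "slide": the shift along the tool's x, y, z in cm, a list of three; "rot": the turn, a rotation vector about the tool's x, y, z in rad, a list of three; "claw": the closure, from 0 (fully open) to 1 (shut). In form: {"slide": [[dx, dy, dz], ...], "rot": [[ax, ay, az], ...], "claw": [claw, ...]}. A call has 1 to 12 rows; each row is the pose to reach, as a shift and turn from the pose commanded when the call began, along the tool's axes at that moment; what a row does not reach only later rows make up. A row lasts 1/10 s, in which the tool goes at most 50 mm and 8.59 degrees, less where a joint would pass 70% of its speed; a pose out of reach is approached as far as the arm can. A call with a gripper value outside its range is refused whole. The fingers move at their own pace and stop on an object; the grip force is fixed at half the most. Time passes only in rows, so rows that repeat a pose let the fingers close. It gives the time, the measured TCP pose, the force, the opening and the grip force at its end, in the units of the state.
- ctrl.observe(): the state, without advancing time (a new reading comes with each control period).
- ctrl.get_image(name): name is "scene" or "top"; returns the picture (480x640x3 uint8, red, green, blue); there is no depth.
- ctrl.camera_info(name): a dict with "fovy" (degrees; the focal length in pixels is half the picture's height over the tangent of half this angle, whatever the lens; pixels are square), "cx", "cy" (the principal point, pixels), "R" (3x3) and "t" (3): a world point X has camera coordinates R X + t. Camera axes: x right, y down, z forward; pixel columns grow to the right and rows downward; lengths in mm; the calibration is good to about 2 mm. A picture is of the moment at which its call begins. camera_info takes no time and is no camera call.
- ctrl.job_done(): hands the job in; it is judged then, once.
Trained networks look in the newest picture that a camera, given by its name, has taken for a name from the list of things; names that differ only in an ending like _2 or _b are one class to them, and where a whole thing is asked for, a point or a joint stands for the part that bears it (a point fixed in the world has none). Each returns a list of dicts, best first, with "conf" (0 to 1); they miss things now and then, are a little off and sometimes report something else, mostly with a low value. They report only what shows in the picture. A call takes as long as a camera call.
- ctrl.trace(camera, label): "pixels" (480x640 bool, what is visible of it) and "uv" ([column, row] in pixels, amid what is visible of it).
The state is a dict: "t": time; "joint_positions": joint angles; "qd": joint speeds; "effort": joint torques, N m; "position": TCP position; "orientation": TCP orientation; "contact_force": force on the tool from outside, world axes, zero at the start; "wrist_torque": the same for the moment, N m; "gripper_width": opening from 0.0 (shut) to 1.0 (fully open); "gripper_force": force on a finger pad.
Only numpy, scipy, OpenCV 4.12 (cv2) and the standard library are available. Lean on these libraries where they do the work, as an engineer would, in place of code of your own. Each camera call takes 0.05 s, during which the arm holds its last target. There are 200 camera calls.

## Working session

There is one attempt and no reset: what is moved stays moved. The work goes in short steps, Python scripts to look and compute and a tool call to move; the robot and the scene stay as the last step left them, time stands still between calls to the robot, and variables do not carry over. Pictures are saved under pics/ and viewed, at most 10 in all, crops included, and the job is handed in when it is done.

Besides the shell and the picture viewer there is one more tool, called as name(argument=value, ...) on one line, values as JSON. send_rows: Moves the arm, as the interface text tells. Its arguments: {"type":"object","properties":{"slide":{"type":"array","items":{"type":"array","items":{"type":"number"}}},"rot":{"type":"array","items":{"type":"array","items":{"type":"number"}}},"claw":{"type":"array","items":{"type":"number"}}},"required":["slide","rot","claw"]}

```bash
mkdir -p pics; python3 - <<'E'
from rig import ctrl
import cv2
for n in("scene","top"):
    im=ctrl.get_image(n); cv2.imwrite(f"pics/{n}0.png",im[:,:,::-1]); print(n,ctrl.camera_info(n))
    for l in("blue_unit_cap","blue_unit","yellow_unit_cap"):
        for d in ctrl.trace(n,l)[:2]: print(l,d["conf"],d["uv"],d["pixels"].sum())
print(ctrl.observe())
E
```

```text
scene {'fovy': 50.65960746250144, 'cx': 323.300596612507, 'cy': 235.4956383821911, 'R': array([[-0.96814435, -0.24995065,  0.01487216],
       [-0.20870803,  0.77273065, -0.59943999],
       [ 0.13833824, -0.58344838, -0.80028153]]), 't': array([ 570.95204167,  108.17767907, 1130.61441993])}
blue_unit_cap 0.55 [342.0, 183.0] 142
blue_unit_cap 0.46 [335.1, 299.1] 171
blue_unit 0.6 [333.8, 312.1] 2837
yellow_unit_cap 0.57 [264.9, 407.1] 960
top {'fovy': 52.633394649331755, 'cx': 323.61485748887515, 'cy': 241.4413328883443, 'R': array([[-0.02651207, -0.99933367,  0.02508643],
       [-0.98111769,  0.02120282, -0.19224599],
       [ 0.19158599, -0.02970958, -0.98102607]]), 't': array([  55.06695484,  583.13861458, 1267.86225428])}
blue_unit_cap 0.56 [260.2, 265.6] 65
blue_unit 0.94 [255.6, 269.3] 1749
blue_unit 0.68 [448.9, 281.2] 640
yellow_unit_cap 0.61 [370.9, 242.6] 77
{'t': 0.4, 'joint_positions': array([ 1.09560791e+00,  1.30540321e-01,  1.48835954e+00, -3.01181036e-05,
        1.52301264e+00, -8.53758760e-02]), 'qd': array([-4.60982302e-04,  9.67049821e-04, -4.59429671e-03,  6.48823954e-05,
        3.54543808e-04,  2.27336196e-03]), 'effort': array([ 2.89836771e-04, -5.58981478e+01, -4.91328335e+01,  7.67070847e-02,
        2.64665490e-02, -8.06191747e-05]), 'position': array([227.94448491, 554.91812457, 218.46363065]), 'orientation': array([-2.97852259e-05,  1.93673871e-01,  9.81065954e-01, -1.57846883e-04]), 'contact_force': array([ 0.74272889, -0.76282379, -0.29736812]), 'wrist_torque': array([0.01247626, 0.02211948, 0.01292921]), 'gripper_force': 0.0, 'gripper_width': 1.0015089262443977}
```

View pics/scene0.png

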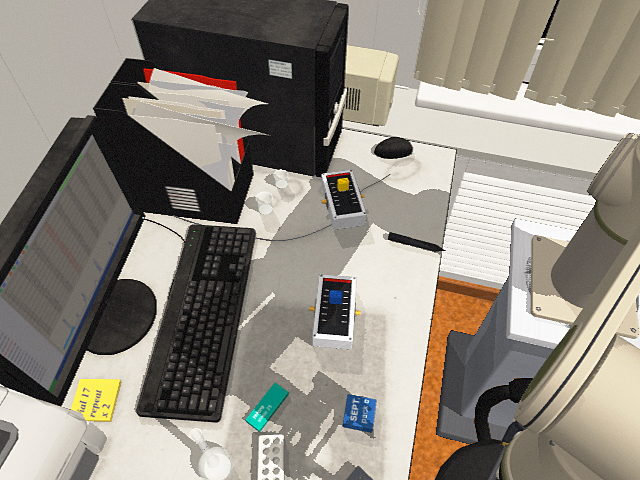

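View pics/top0.png

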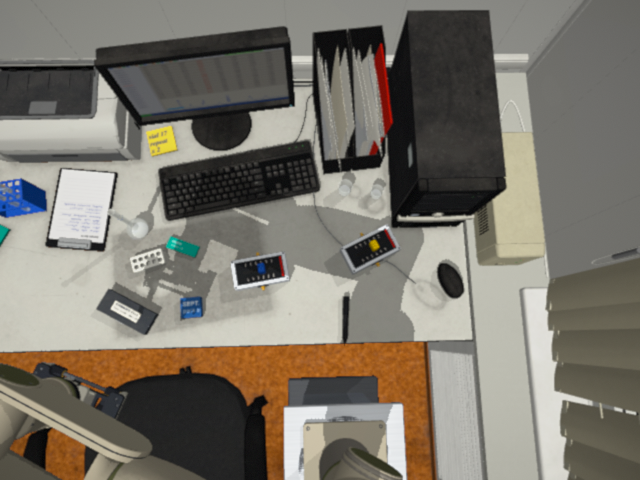

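The scene picture shows the blue unit at about (335,310), with its red bar at the far end (335,281) and the cap at (335,297). In the top view it is at (260,270), with the red bar at the right (287,265), so its +y is roughly world +y. I'll fit its pose next.

```bash
cat >h.py <<'E'
import numpy as np,cv2
from rig import ctrl
def proj(n,X):
    c=ctrl.camera_info(n);f=240/np.tan(np.radians(c["fovy"]/2))
    p=np.atleast_2d(X)@c["R"].T+c["t"];return p[:,:2]/p[:,2:]*f+[c["cx"],c["cy"]]
def box(p,sx,sy,z0,z1,yc=0):
    a=p[2];R=np.array([[np.cos(a),-np.sin(a)],[np.sin(a),np.cos(a)]])
    return np.array([[*(R@[i*sx/2,yc+j*sy/2]+p[:2]),z] for i in(-1,1) for j in(-1,1) for z in(z0,z1)])
def sil(n,Bs,S=8):
    m=np.zeros((480,640),np.uint8)
    m=np.zeros((480*4,640*4),np.uint8)
    for B in Bs:
        h=cv2.convexHull(((proj(n,B)+.5)*4*16).astype(np.int32)); cv2.fillConvexPoly(m,h,255,shift=4)
    return cv2.resize(m,(640,480),interpolation=cv2.INTER_AREA)/255.
E
python3 - <<'E'
from h import *
from scipy.optimize import minimize
M={}
for n in("scene","top"):
    im=ctrl.get_image(n); d=ctrl.trace(n,"blue_unit"); M[n]=d[0]["pixels"].astype(float); print(n,d[0]["conf"],d[0]["uv"])
    hsv=cv2.cvtColor(im,cv2.COLOR_RGB2HSV); b=cv2.inRange(hsv,(100,120,60),(125,255,255))>0
    b&=cv2.dilate(M[n].astype(np.uint8),np.ones((9,9)))>0
    v,u=np.nonzero(b); print("cap px",len(u),u.mean(),v.mean()); M[n+"c"]=(u.mean(),v.mean())
    r=(cv2.inRange(hsv,(0,120,60),(6,255,255))|cv2.inRange(hsv,(174,120,60),(180,255,255)))>0
    r&=M[n]>0; v,u=np.nonzero(r);print("red",len(u),u.mean(),v.mean())
def cost(p,ns):
    s=0
    for n in ns:
        S=sil(n,[box(p,80,150,0,46)]); s+=np.abs(S-M[n]).sum()/M[n].sum()
    return s
for ns in(("scene",),("top",),("scene","top")):
    best=None
    for y0 in(100,150,200):
      for x0 in (480,540,600):
       for a in(-.2,0.1):
        r=minimize(cost,[x0,y0,a],args=(ns,),method="Nelder-Mead",options=dict(initial_simplex=np.array([[x0,y0,a],[x0+30,y0,a],[x0,y0+30,a],[x0,y0,a+.2]])))
        if best is None or r.fun<best.fun: best=r
    print(ns,best.x,best.fun)
    p=best.x
    for q in np.arange(0,71,14): print(q,[ (sil(n,[box(p,26,18,54,84,-35+q)])*1) is not None and proj(n,box(p,26,18,54,84,-35+q)).mean(0).round(1) for n in("scene","top")])
E
```

```text
scene 0.96 [333.4, 312.0]
cap px 182 335.24725274725273 296.53846153846155
red 75 337.17333333333335 280.12
top 0.82 [257.4, 270.2]
cap px 86 260.9186046511628 267.9418604651163
red 55 280.8363636363636 265.8909090909091
('scene',) [5.10101938e+02 2.15465575e+02 1.57170457e-01] 0.07293572984749455
0 [array([336.7, 283.7]), array([272. , 266.9])]
14 [array([336.2, 289.5]), array([266.8, 267.8])]
28 [array([335.6, 295.5]), array([261.6, 268.8])]
42 [array([335.1, 301.6]), array([256.4, 269.7])]
56 [array([334.5, 307.7]), array([251.1, 270.6])]
70 [array([333.9, 314. ]), array([245.9, 271.6])]Traceback (most recent call last):
  File "<stdin>", line 21, in <module>
    res = _minimize_neldermead(fun, x0, args, callback, bounds=bounds,
                               **options)
    fxc = func(xc)
    fx = function(np.copy(x), *(wrapper_args + args))
  File "<stdin>", line 14, in cost
  File "h.py", line 13, in sil
    h=cv2.convexHull(((proj(n,B)+.5)*4*16).astype(np.int32)); cv2.fillConvexPoly(m,h,255,shift=4)
                       ~~~~^^^^^
  File "h.py", line 4, in proj
    c=ctrl.camera_info(n);f=240/np.tan(np.radians(c["fovy"]/2))
ValueError: time passes only in moves, steps and waits
```

```bash
sed -i 's/^def proj/CI={n:ctrl.camera_info(n) for n in("scene","top")}\ndef proj/; s/c=ctrl.camera_info(n);/c=CI[n];/' h.py
cat >>h.py <<'E'
from scipy.spatial.transform import Rotation as Rn
def shift(P,cy_,z,o,turn=True):
    """case-frame point (0,cy_) at height z -> slide in cm in tool axes"""
    a=P[2];T=np.array([P[0]-np.sin(a)*cy_,P[1]+np.cos(a)*cy_,z])
    q=o["orientation"];R=Rn.from_quat([q[1],q[2],q[3],q[0]]).as_matrix()
    xd=np.array([-np.sin(a),np.cos(a),0]);Rt=np.c_[xd,np.cross([0,0,-1],xd),[0,0,-1]]
    return R.T@(T-o["position"])/10, Rn.from_matrix(R.T@Rt).as_rotvec(), T
E
python3 - <<'E'
from h import *
from scipy.optimize import minimize
M={}
for n in("scene","top"):
    im=ctrl.get_image(n);M[n]=ctrl.trace(n,"blue_unit")[0]["pixels"].astype(float)
def cost(p,ns): return sum(np.abs(sil(n,[box(p,80,150,0,46),box(p,26,18,54,84,-7)])-M[n]).sum()/M[n].sum() for n in ns)
for ns in(("scene",),("top",),("scene","top")):
    x0=np.array([510,215,.157]);r=minimize(cost,x0,args=(ns,),method="Nelder-Mead",options=dict(initial_simplex=x0+np.array([[-8,-8,-.05],[10,0,0],[0,10,0],[0,0,.1]]),maxfev=120))
    print(ns,r.x,r.fun)
o=ctrl.observe();p=r.x
for cy,z in((28,130),(28,56)): print(shift(p,cy,z,o))
E
```

```text
('scene',) [5.09952805e+02 2.15665574e+02 1.55710438e-01] 0.06158464759058446
('top',) [5.12730918e+02 2.17003503e+02 1.68538541e-01] 0.04179140406162465
('scene', 'top') [5.11320103e+02 2.16186752e+02 1.71342537e-01] 0.1303529141016173
(array([-37.59431493, -18.20735874,   8.86571412]), array([ 8.34903305e-05, -4.99000304e-05,  1.00967537e+00]), array([506.54595242, 243.77674101, 130.        ]))
(array([-37.59433828, -18.20804793,  16.26571409]), array([ 8.34903305e-05, -4.99000304e-05,  1.00967537e+00]), array([506.54595242, 243.77674101,  56.        ]))
```

send_rows(slide=[[-4.2,-2,0],[-8.4,-4,0],[-12.6,-6,0],[-16.8,-8,0],[-21,-10,0],[-25,-12,0],[-29,-14,0],[-33,-16,0],[-37.6,-18.2,2],[-37.6,-18.2,5],[-37.6,-18.2,8.9],[-37.6,-18.2,8.9]], rot=[[0,0,0.14],[0,0,0.28],[0,0,0.42],[0,0,0.56],[0,0,0.7],[0,0,0.84],[0,0,0.95],[0,0,1.016],[0,0,1.016],[0,0,1.016],[0,0,1.016],[0,0,1.016]], claw=[1,1,1,1,1,1,1,1,1,1,1,1])

```text
t: 2.0
position: [503.0, 241.7, 123.6]
orientation: [-0.002, 0.647, 0.763, -0.004]
contact_force: [-1.1, 0.0, -1.1]
gripper_width: 0.028
gripper_force: 0.0
```

```bash
python3 - <<'E'
from h import *
P=[511,216,.165]
o=ctrl.observe();print(o["t"],o["position"],o["contact_force"],o["gripper_width"],shift(P,28,56,o))
im=ctrl.get_image("scene");cv2.imwrite("pics/s1.png",cv2.resize(im[200:380,220:460,::-1],None,fx=3,fy=3,interpolation=2))
E
```

```text
2.0 [502.96972425 241.66494585 123.59318852] [-1.13442896  0.02071691 -1.11114852] 0.027890642890771446 (array([0.15042832, 0.43846134, 6.754958  ]), array([-0.01007351,  0.00199329, -0.00122559]), array([506.40093473, 243.61971395,  56.        ]))
```

View pics/s1.png

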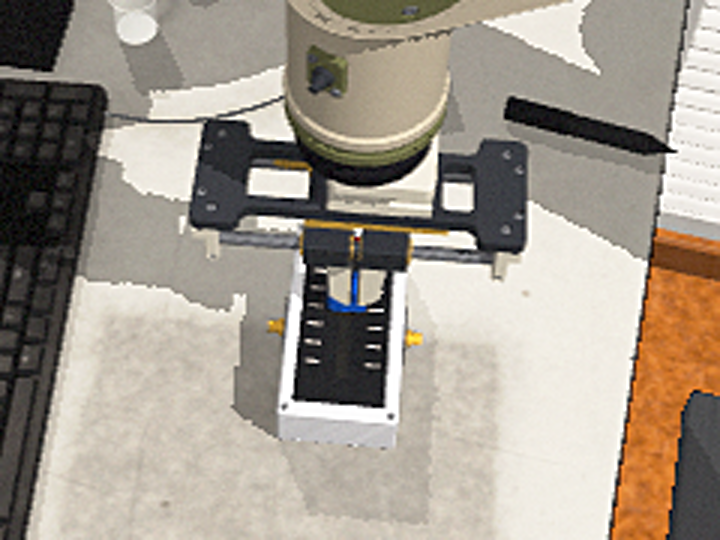

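The crop shows the shut fingers above the case and the cap (blue at 350,300), on the +y side. Now I'll lower them cautiously.

send_rows(slide=[[0,0.3,0],[0,0.3,2],[0,0.3,4],[0,0.3,5.5],[0,0.3,5.5],[0,0.3,5.5]], rot=[[0,0,0],[0,0,0],[0,0,0],[0,0,0],[0,0,0],[0,0,0]], claw=[1,1,1,1,1,1])

```text
t: 2.65
position: [510.2, 244.8, 75.9]
orientation: [0.0, 0.646, 0.763, 0.001]
contact_force: [-0.7, -0.1, -0.1]
gripper_width: 0.006
gripper_force: 0.0
```

```bash
python3 - <<'E'
from h import *
P=[511,216,.165]
o=ctrl.observe();print(o["t"],o["position"],o["contact_force"],o["gripper_width"],shift(P,28,57,o))
im=ctrl.get_image("scene");cv2.imwrite("pics/s2.png",cv2.resize(im[230:360,260:420,::-1],None,fx=4,fy=4,interpolation=2))
E
```

```text
2.65 [510.19804475 244.75885141  75.91901263] [-0.70926852 -0.05054786 -0.12919295] 0.005911006975942519 (array([-0.05032848, -0.39567998,  1.89138879]), array([ 0.0012659 , -0.00026129,  0.00041569]), array([506.40093473, 243.61971395,  57.        ]))
```

View pics/s2.png

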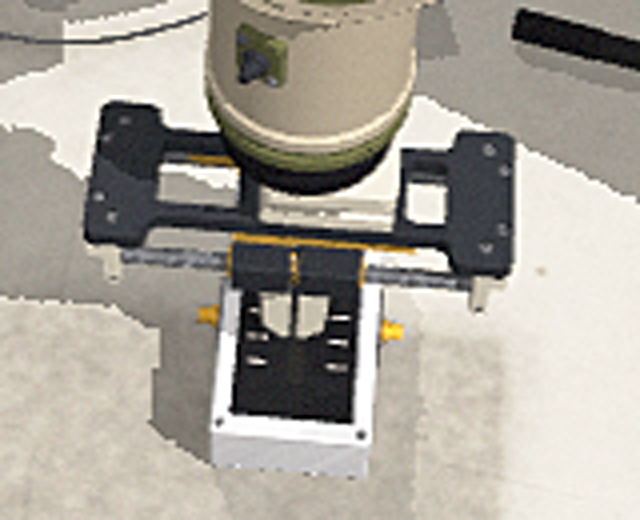

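The fingers are centred over the slot on the +y side of the cap, with the rounded tip at about (293,330). I'll lower the rest of the way, then push toward closed.

send_rows(slide=[[0,-0.4,0.9],[0,-0.4,1.7],[0,-0.4,1.7],[0,-0.4,1.7]], rot=[[0,0,0],[0,0,0],[0,0,0],[0,0,0]], claw=[1,1,1,1])

```text
t: 3.1
position: [505.2, 243.4, 57.2]
orientation: [-0.0, 0.646, 0.763, -0.0]
contact_force: [0.0, -0.5, 0.5]
gripper_width: 0.005
gripper_force: 0.0
```

send_rows(slide=[[-0.2,0,0],[-0.4,0,0],[-0.6,0,0],[-0.8,0,0],[-1.0,0,0],[-1.2,0,0],[-1.4,0,0],[-1.4,0,0]], rot=[[0,0,0],[0,0,0],[0,0,0],[0,0,0],[0,0,0],[0,0,0],[0,0,0],[0,0,0]], claw=[1,1,1,1,1,1,1,1])

```text
t: 3.9
position: [508.0, 229.5, 57.6]
orientation: [0.0, 0.647, 0.763, -0.0]
contact_force: [-1.0, -0.8, -0.2]
gripper_width: 0.004
gripper_force: 0.0
```

send_rows(slide=[[-0.1,0,0],[-0.2,0,0],[-0.3,0,0],[-0.4,0,0],[-0.5,0,0],[-0.6,0,0],[-0.7,0,0],[-0.7,0,0]], rot=[[0,0,0],[0,0,0],[0,0,0],[0,0,0],[0,0,0],[0,0,0],[0,0,0],[0,0,0]], claw=[1,1,1,1,1,1,1,1])

```text
t: 4.7
position: [509.1, 222.7, 57.6]
orientation: [0.0, 0.646, 0.763, -0.0]
contact_force: [-0.8, 1.1, 0.7]
gripper_width: 0.006
gripper_force: 0.6
```

send_rows(slide=[[-0.1,0,0],[-0.2,0,0],[-0.3,0,0],[-0.3,0,0]], rot=[[0,0,0],[0,0,0],[0,0,0],[0,0,0]], claw=[1,1,1,1])

```text
t: 5.1
position: [509.6, 219.5, 57.6]
orientation: [0.0, 0.647, 0.763, -0.0]
contact_force: [-0.2, 0.5, 0.1]
gripper_width: 0.008
gripper_force: 0.0
```

send_rows(slide=[[-0.1,0,0],[-0.2,0,0],[-0.3,0,0],[-0.3,0,0]], rot=[[0,0,0],[0,0,0],[0,0,0],[0,0,0]], claw=[1,1,1,1])

```text
t: 5.5
position: [510.1, 216.8, 57.6]
orientation: [0.0, 0.646, 0.763, -0.0]
contact_force: [0.1, 0.3, -0.4]
gripper_width: 0.003
gripper_force: 0.0
```

send_rows(slide=[[-0.1,0,0],[-0.2,0,0],[-0.2,0,0]], rot=[[0,0,0],[0,0,0],[0,0,0]], claw=[1,1,1])

```text
t: 5.8
position: [510.4, 215.0, 57.7]
orientation: [-0.0, 0.646, 0.763, 0.0]
contact_force: [-0.1, -0.5, 0.2]
gripper_width: 0.002
gripper_force: 0.1
```

send_rows(slide=[[-0.1,0,0],[-0.2,0,0],[-0.2,0,0]], rot=[[0,0,0],[0,0,0],[0,0,0]], claw=[1,1,1])

```text
t: 6.1
position: [510.5, 214.2, 57.7]
orientation: [-0.001, 0.646, 0.763, 0.001]
contact_force: [-1.4, 6.6, -1.1]
gripper_width: 0.005
gripper_force: 3.2
```

send_rows(slide=[[-0.1,0,0],[-0.2,0,0],[-0.2,0,0]], rot=[[0,0,0],[0,0,0],[0,0,0]], claw=[1,1,1])

```text
t: 6.4
position: [510.9, 211.8, 57.7]
orientation: [-0.0, 0.646, 0.763, 0.0]
contact_force: [-0.7, 4.8, 0.2]
gripper_width: 0.005
gripper_force: 2.3
```

send_rows(slide=[[-0.1,0,0],[-0.2,0,0],[-0.2,0,0]], rot=[[0,0,0],[0,0,0],[0,0,0]], claw=[1,1,1])

```text
t: 6.7
position: [511.5, 208.6, 57.7]
orientation: [0.0, 0.646, 0.763, -0.0]
contact_force: [-0.3, 1.1, 0.6]
gripper_width: 0.002
gripper_force: 0.3
```

send_rows(slide=[[-0.1,0,0],[-0.2,0,0],[-0.3,0,0],[-0.4,0,0],[-0.4,0,0]], rot=[[0,0,0],[0,0,0],[0,0,0],[0,0,0],[0,0,0]], claw=[1,1,1,1,1])

```text
t: 7.2
position: [512.1, 204.9, 57.6]
orientation: [0.0, 0.647, 0.763, -0.0]
contact_force: [0.1, 0.7, 1.0]
gripper_width: 0.003
gripper_force: 0.0
```

send_rows(slide=[[-0.1,0,0],[-0.2,0,0],[-0.2,0,0]], rot=[[0,0,0],[0,0,0],[0,0,0]], claw=[1,1,1])

```text
t: 7.5
position: [512.4, 203.0, 57.7]
orientation: [0.0, 0.646, 0.763, 0.0]
contact_force: [-0.4, 0.5, -0.3]
gripper_width: 0.007
gripper_force: 0.0
```

send_rows(slide=[[-0.1,0,0],[-0.15,0,0],[-0.15,0,0]], rot=[[0,0,0],[0,0,0],[0,0,0]], claw=[1,1,1])

```text
t: 7.8
position: [512.6, 201.6, 57.6]
orientation: [0.0, 0.646, 0.763, -0.0]
contact_force: [-0.8, -0.1, -0.3]
gripper_width: 0.006
gripper_force: 0.0
```

send_rows(slide=[[-0.1,0,0],[-0.15,0,0],[-0.15,0,0]], rot=[[0,0,0],[0,0,0],[0,0,0]], claw=[1,1,1])

```text
t: 8.1
position: [512.7, 201.2, 57.7]
orientation: [-0.001, 0.646, 0.763, 0.001]
contact_force: [-0.4, 4.7, -0.3]
gripper_width: 0.004
gripper_force: 2.7
```

send_rows(slide=[[-0.05,0,0],[-0.1,0,0],[-0.1,0,0]], rot=[[0,0,0],[0,0,0],[0,0,0]], claw=[1,1,1])

```text
t: 8.4
position: [512.7, 201.1, 57.7]
orientation: [-0.001, 0.646, 0.763, 0.001]
contact_force: [-1.2, 9.8, -1.9]
gripper_width: 0.005
gripper_force: 4.8
```

The lever is at the end stop: 9.8 N with no travel, above the 7 N of a click, and one full pitch beyond the last click. I'll back off, lift over, and come down on the -y side.

send_rows(slide=[[0.6,0,0],[1.2,0,0],[1.2,0,-2],[1.2,0,-5],[1.2,0,-6],[-1.5,0,-6],[-4.5,0,-6],[-4.9,0,-6],[-4.9,0,-6],[-4.9,0,-6]], rot=[[0,0,0],[0,0,0],[0,0,0],[0,0,0],[0,0,0],[0,0,0],[0,0,0],[0,0,0],[0,0,0],[0,0,0]], claw=[1,1,1,1,1,1,1,1,1,1])

```text
t: 9.4
position: [520.8, 151.4, 117.3]
orientation: [-0.0, 0.647, 0.763, -0.0]
contact_force: [-0.6, 0.1, -0.4]
gripper_width: 0.006
gripper_force: 0.0
```

```bash
python3 - <<'E'
from h import *
P=[511,216,.165]
o=ctrl.observe();print(o["t"],o["position"],o["contact_force"],shift(P,-64,58,o))
im=ctrl.get_image("scene");a=im[230:360,260:420,::-1]
im=ctrl.get_image("top");b=im[205:335,180:340,::-1]
cv2.imwrite("pics/s3.png",cv2.resize(np.vstack([a,b]),None,fx=2.3,fy=2.3,interpolation=2))
E
```

```text
9.4 [520.84382582 151.43766842 117.279665  ] [-0.60182377  0.1057143  -0.35035513] (array([0.12810961, 0.09171571, 5.92797799]), array([-0.00038935, -0.00036199, -0.00023703]), array([521.51214918, 152.86922526,  58.        ]))
```

View pics/s3.png

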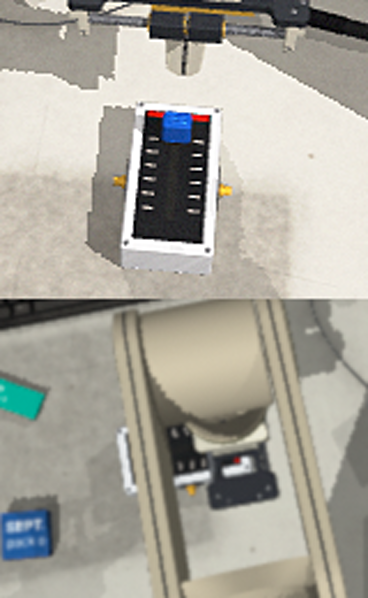

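The top half of the crop shows the blue cap right up against the red bar at (177,126), so it is closed. The fingers are behind it and clear, so I'll go down.

send_rows(slide=[[0,0.1,2],[0,0.1,4],[0,0.1,5.2],[0,0.1,5.9],[0,0.1,5.9],[0,0.1,5.9]], rot=[[0,0,0],[0,0,0],[0,0,0],[0,0,0],[0,0,0],[0,0,0]], claw=[1,1,1,1,1,1])

```text
t: 10.1
position: [522.4, 151.3, 59.2]
orientation: [0.0, 0.646, 0.763, 0.0]
contact_force: [0.1, -0.2, 0.3]
gripper_width: 0.004
gripper_force: 0.0
```

send_rows(slide=[[0.15,0,0],[0.3,0,0],[0.45,0,0],[0.6,0,0],[0.6,0,0]], rot=[[0,0,0],[0,0,0],[0,0,0],[0,0,0],[0,0,0]], claw=[1,1,1,1,1])

```text
t: 10.6
position: [521.1, 157.2, 58.8]
orientation: [0.0, 0.646, 0.763, 0.0]
contact_force: [-0.3, 0.3, -0.5]
gripper_width: 0.002
gripper_force: 0.0
```

send_rows(slide=[[0.1,0,0],[0.2,0,0],[0.2,0,0]], rot=[[0,0,0],[0,0,0],[0,0,0]], claw=[1,1,1])

```text
t: 10.9
position: [520.7, 159.0, 58.6]
orientation: [-0.0, 0.646, 0.763, -0.0]
contact_force: [-0.4, -0.0, -0.1]
gripper_width: 0.008
gripper_force: 0.0
```

send_rows(slide=[[0.1,0,0],[0.2,0,0],[0.2,0,0]], rot=[[0,0,0],[0,0,0],[0,0,0]], claw=[1,1,1])

```text
t: 11.2
position: [520.4, 161.0, 58.6]
orientation: [-0.0, 0.646, 0.763, 0.0]
contact_force: [-0.0, -0.0, -0.2]
gripper_width: 0.005
gripper_force: 0.0
```

send_rows(slide=[[0.1,0,0],[0.2,0,0],[0.2,0,0]], rot=[[0,0,0],[0,0,0],[0,0,0]], claw=[1,1,1])

```text
t: 11.5
position: [520.1, 163.0, 58.6]
orientation: [-0.0, 0.646, 0.763, 0.0]
contact_force: [-0.4, -0.8, 0.2]
gripper_width: 0.001
gripper_force: 0.0
```

send_rows(slide=[[0.1,0,0],[0.2,0,0],[0.2,0,0]], rot=[[0,0,0],[0,0,0],[0,0,0]], claw=[1,1,1])

```text
t: 11.8
position: [519.7, 165.0, 58.6]
orientation: [-0.0, 0.646, 0.763, 0.0]
contact_force: [1.1, -0.9, -0.6]
gripper_width: 0.005
gripper_force: 0.0
```

send_rows(slide=[[0.1,0,0],[0.2,0,0],[0.2,0,0]], rot=[[0,0,0],[0,0,0],[0,0,0]], claw=[1,1,1])

```text
t: 12.1
position: [519.6, 166.1, 58.7]
orientation: [0.001, 0.646, 0.763, -0.0]
contact_force: [0.1, -4.8, 0.6]
gripper_width: 0.008
gripper_force: 2.4
```

send_rows(slide=[[0.1,0,0],[0.2,0,0],[0.2,0,0]], rot=[[0,0,0],[0,0,0],[0,0,0]], claw=[1,1,1])

```text
t: 12.4
position: [519.3, 167.9, 58.7]
orientation: [0.0, 0.647, 0.763, -0.0]
contact_force: [-0.5, -5.0, 1.0]
gripper_width: 0.006
gripper_force: 2.5
```

send_rows(slide=[[0.1,0,0],[0.2,0,0],[0.2,0,0]], rot=[[0,0,0],[0,0,0],[0,0,0]], claw=[1,1,1])

```text
t: 12.7
position: [518.8, 170.7, 58.6]
orientation: [0.0, 0.646, 0.763, -0.0]
contact_force: [0.8, -1.6, 0.1]
gripper_width: 0.005
gripper_force: 1.1
```

send_rows(slide=[[0.1,0,0],[0.2,0,0],[0.3,0,0],[0.3,0,0]], rot=[[0,0,0],[0,0,0],[0,0,0],[0,0,0]], claw=[1,1,1,1])

```text
t: 13.1
position: [518.2, 174.3, 58.6]
orientation: [-0.0, 0.646, 0.763, 0.0]
contact_force: [-0.1, 0.0, 0.0]
gripper_width: 0.005
gripper_force: 0.0
```

send_rows(slide=[[0.1,0,0],[0.2,0,0],[0.3,0,0],[0.3,0,0]], rot=[[0,0,0],[0,0,0],[0,0,0],[0,0,0]], claw=[1,1,1,1])

```text
t: 13.5
position: [517.7, 176.9, 58.6]
orientation: [-0.0, 0.646, 0.763, 0.0]
contact_force: [-1.4, 0.4, -0.4]
gripper_width: 0.004
gripper_force: 0.0
```

send_rows(slide=[[0.1,0,0],[0.2,0,0],[0.3,0,0],[0.3,0,0]], rot=[[0,0,0],[0,0,0],[0,0,0],[0,0,0]], claw=[1,1,1,1])

```text
t: 13.9
position: [517.3, 179.5, 58.6]
orientation: [0.0, 0.646, 0.763, -0.0]
contact_force: [-0.2, -1.7, 0.5]
gripper_width: 0.004
gripper_force: 0.7
```

send_rows(slide=[[0.1,0,0],[0.2,0,0],[0.2,0,0]], rot=[[0,0,0],[0,0,0],[0,0,0]], claw=[1,1,1])

```text
t: 14.2
position: [517.2, 180.5, 58.7]
orientation: [0.001, 0.647, 0.763, -0.001]
contact_force: [0.6, -7.0, 1.2]
gripper_width: 0.004
gripper_force: 3.3
```

send_rows(slide=[[0.1,0,0],[0.2,0,0],[0.2,0,0]], rot=[[0,0,0],[0,0,0],[0,0,0]], claw=[1,1,1])

```text
t: 14.5
position: [516.8, 183.1, 58.7]
orientation: [0.0, 0.647, 0.763, -0.0]
contact_force: [-0.3, -4.2, 1.2]
gripper_width: 0.005
gripper_force: 2.1
```

First jump at about 172 and contact again at 179.5, both as predicted. Continuing.

send_rows(slide=[[0.1,0,0],[0.2,0,0],[0.3,0,0],[0.3,0,0]], rot=[[0,0,0],[0,0,0],[0,0,0],[0,0,0]], claw=[1,1,1,1])

```text
t: 14.9
position: [516.0, 187.2, 58.6]
orientation: [-0.0, 0.646, 0.763, 0.0]
contact_force: [-0.1, -0.3, -0.8]
gripper_width: 0.005
gripper_force: 0.0
```

send_rows(slide=[[0.1,0,0],[0.2,0,0],[0.2,0,0]], rot=[[0,0,0],[0,0,0],[0,0,0]], claw=[1,1,1])

```text
t: 15.2
position: [515.8, 188.8, 58.6]
orientation: [-0.0, 0.646, 0.763, 0.0]
contact_force: [-0.9, 0.2, 0.2]
gripper_width: 0.0
gripper_force: 0.0
```

send_rows(slide=[[0.1,0,0],[0.2,0,0],[0.2,0,0]], rot=[[0,0,0],[0,0,0],[0,0,0]], claw=[1,1,1])

```text
t: 15.5
position: [515.5, 190.6, 58.7]
orientation: [-0.0, 0.646, 0.763, 0.0]
contact_force: [-0.6, -0.5, 0.6]
gripper_width: 0.005
gripper_force: 0.0
```

send_rows(slide=[[0.1,0,0],[0.2,0,0],[0.2,0,0]], rot=[[0,0,0],[0,0,0],[0,0,0]], claw=[1,1,1])

```text
t: 15.8
position: [515.1, 192.6, 58.6]
orientation: [0.0, 0.646, 0.763, 0.0]
contact_force: [-0.6, -0.1, -0.5]
gripper_width: 0.003
gripper_force: 0.0
```

send_rows(slide=[[0.1,0,0],[0.2,0,0],[0.2,0,0]], rot=[[0,0,0],[0,0,0],[0,0,0]], claw=[1,1,1])

```text
t: 16.1
position: [514.9, 193.7, 58.7]
orientation: [0.0, 0.646, 0.763, -0.001]
contact_force: [-0.7, -4.5, 1.2]
gripper_width: 0.003
gripper_force: 2.5
```

Second click done, and the finger is in contact again at about 193.3. Now the third push.

send_rows(slide=[[0.1,0,0],[0.2,0,0],[0.2,0,0]], rot=[[0,0,0],[0,0,0],[0,0,0]], claw=[1,1,1])

```text
t: 16.4
position: [514.7, 195.6, 58.7]
orientation: [0.0, 0.647, 0.763, -0.0]
contact_force: [-0.1, -5.1, 1.5]
gripper_width: 0.005
gripper_force: 2.5
```

send_rows(slide=[[0.1,0,0],[0.2,0,0],[0.2,0,0]], rot=[[0,0,0],[0,0,0],[0,0,0]], claw=[1,1,1])

```text
t: 16.7
position: [514.2, 198.4, 58.6]
orientation: [-0.0, 0.646, 0.763, 0.0]
contact_force: [0.2, -2.3, 0.7]
gripper_width: 0.006
gripper_force: 1.1
```

send_rows(slide=[[0.1,0,0],[0.1,0,0]], rot=[[0,0,0],[0,0,0]], claw=[1,1])

```text
t: 16.9
position: [513.9, 199.8, 58.6]
orientation: [-0.0, 0.646, 0.763, 0.0]
contact_force: [0.2, -0.7, 0.3]
gripper_width: 0.004
gripper_force: 0.3
```

send_rows(slide=[[0.1,0,0],[0.1,0,0]], rot=[[0,0,0],[0,0,0]], claw=[1,1])

```text
t: 17.1
position: [513.8, 200.8, 58.6]
orientation: [-0.0, 0.646, 0.763, 0.0]
contact_force: [-0.5, -0.2, 0.4]
gripper_width: 0.006
gripper_force: 0.0
```

send_rows(slide=[[0.1,0,0],[0.15,0,0],[0.15,0,0]], rot=[[0,0,0],[0,0,0],[0,0,0]], claw=[1,1,1])

```text
t: 17.4
position: [513.6, 202.0, 58.6]
orientation: [-0.0, 0.646, 0.763, 0.0]
contact_force: [-0.3, -0.1, 0.2]
gripper_width: 0.004
gripper_force: 0.0
```

send_rows(slide=[[-0.6,0,0],[-1.5,0,0],[-1.5,0,-3],[-1.5,0,-6],[-2.5,0,-9],[-6.5,0,-12],[-11,0,-13],[-15,0,-13],[-15,0,-13],[-15,0,-13]], rot=[[0,0,0],[0,0,0],[0,0,0],[0,0,0],[0,0,0],[0,0,0],[0,0,0],[0,0,0],[0,0,0],[0,0,0]], claw=[1,1,1,1,1,1,1,1,1,1])

```text
t: 18.4
position: [538.2, 52.5, 188.5]
orientation: [-0.0, 0.648, 0.762, -0.0]
contact_force: [-0.3, 0.6, 0.0]
gripper_width: 0.003
gripper_force: 0.0
```

```bash
python3 - <<'E'
from h import *
o=ctrl.observe();print(o["t"],o["position"],o["contact_force"])
im=ctrl.get_image("scene");cv2.imwrite("pics/s4.png",cv2.resize(im[230:360,260:420,::-1],None,fx=4,fy=4,interpolation=2))
hsv=cv2.cvtColor(im,cv2.COLOR_RGB2HSV);b=cv2.inRange(hsv,(100,120,60),(125,255,255));b[:260]=0;b[345:]=0;b[:,:315]=0;b[:,360:]=0
v,u=np.nonzero(b);print(len(u),u.mean(),v.mean(),"click3 expected row ~302.5")
E
```

```text
18.4 [538.19083957  52.47360048 188.5424154 ] [-0.28712955  0.61273722  0.00591105]
181 334.77348066298345 302.81767955801104 click3 expected row ~302.5
```

View pics/s4.png

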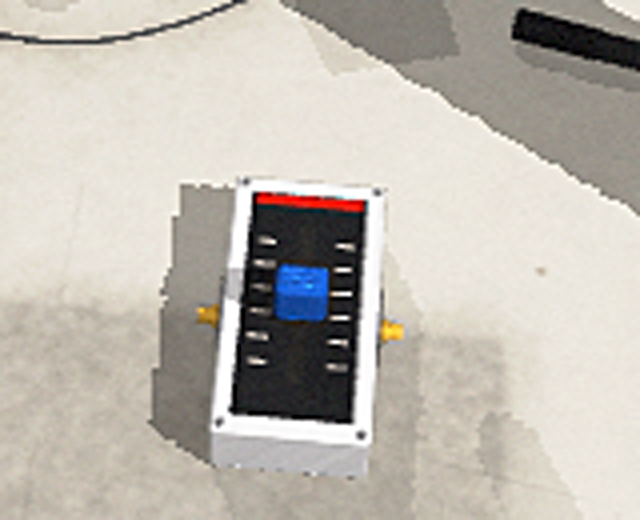

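The cap at (302,292) sits in the third click: its image row is 302.8, against about 302.5 expected. The arm is clear of everything.

```bash
python3 -c "
from rig import ctrl
print(ctrl.job_done())"
```

```text
the job is handed in; nothing more can be done
None
```

I pushed the blue lever back to the closed end stop, then out click by click to the third click, where the last picture shows it resting; the arm is clear of everything and the job is handed in.

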